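Close the moisture analyser's hood and hold its two blue keys

TASK

Start the built-in adjustment of the moisture analyser: first push its open hood down with the fingertips until it is fully closed, without gripping, slamming or lifting it. Then, with one fingertip on each, press the two blue keys together (never one without the other), hold both fully down for three full seconds, and let both come back up. Do not press the green key between them, and do not push, lift or knock any of the things that stand beside the analyser.

Things in the scene. Friction and masses are not known exactly. Their poses are not given: they have to be found in the camera images.
- analyser: White moisture analyser, fixed on the bench, 340 deep (x) x 200 wide (y) x 140 mm high when closed. Origin: centre of its underside. x points from its keypad (robot's side) to its back, y to the left, z up. Keypad: x -175 to -75 mm, 45 mm high in front, rising 10 degrees to the back (normal = z leaned 10 degrees to -x). At x +107 to +165 a fixed tower, 140 mm high.
- hood (a joint): Hood angle, rad: 0 fully closed (stop), grows as it opens (stop 1.25); starts at 0.55 to 0.95. Hinge axis: along the analyser's y through (100, 0, 125) mm in its frame. Friction holds it wherever it is left; about 2 to 8 N straight down near its front edge closes it.
- hood_front (a point): Middle of the front edge of the hood's flat top face; moves with the hood; at (-70, 0, 140) mm in the analyser's frame when closed. The white hood's top plate is 196 mm wide, 25 mm thick and reaches 170 mm from the hinge axis to this edge; its top face lies 15 mm above the axis when closed. A shallow skirt hangs under it.
- key_left (a joint): Travel of the left blue key, m: 0 up, 0.004 fully down; counts as pressed beyond 0.003. Moves square to the sloping keypad against a spring: 1.2 N to start, 2.4 N fully down; springs back by itself.
- key_right (a joint): Travel of the right blue key: as the left one.
- key_mid (a joint): Travel of the green key half-way between the blue ones: same kind of key; leave it unpressed.
- key_left_top (a point): Centre of the top of the left blue key (16 mm along the slope, 18 mm along y). The top is parallel to the sloping keypad and 7 mm proud of it, 3 mm when fully down. About (-148, 30, 57) mm in the analyser's frame; the blue keys are 60 mm apart, centre to centre.
- key_right_top (a point): Centre of the top of the right blue key, the same size, at about (-148, -30, 57) mm in the analyser's frame.
- key_mid_top (a point): Centre of the top of the green key, the same size, at about (-148, 0, 57) mm in the analyser's frame.
- dishes: Loose stack of aluminium sample dishes, 92 mm across, 23 mm high; origin at the centre of its underside. Beside the analyser; leave alone.
- beaker: Loose glass beaker, 54 mm across, 75 mm high; origin at the centre of its underside. Beside the analyser; leave alone.
- jar: Loose amber jar with a white cap, 60 mm across, 85 mm high; origin at the centre of its underside. Beside the analyser; leave alone.
- weight: Loose steel 100 g weight with a knob, 25 mm across, 41 mm high; origin at the centre of its underside. Beside the analyser; leave alone.
- tweezers: Loose steel tweezers lying along their x, 135 mm long, 9 mm high; origin near the middle of the underside. Beside the keypad; leave alone.

How it is judged:
By the outcome, as a careful person would: the job done as asked, in the order asked, and still so for the second after the job is handed in, with the robot touching nothing.
It also fails if it takes over 45 s, if anything falls off the work surface, if the arm or the gripper's body presses on something with over 40 N, if the wrist force passes 120 N, or if a joint passes its speed limit or range.

ROBOT

A 7-joint arm with a two-finger parallel gripper is mounted at the origin on the work surface. World frame = base frame: x ahead of the robot, y to its left, z up, the work surface at z = 0. Lengths are in m, angles in rad, forces in N, time in s.
With the tool pointing down it reaches from about 0.425 to 0.95 m from the base axis. Payload 4.7 kg.
Tool frame: the origin (TCP) lies midway between the tips of the shut fingers; the grasp point (between the pads) lies 19 mm behind it (robot.grip_point_offset is the distance from the TCP to the grasp point, in m); z points along the fingers, y is the line along which they close (so a half turn about z gives the same grasp; the last joint's range is limited). The gripper opens to 87 mm and grips with 3 to 60 N. Pads are 19 mm wide; open, the fingers measure 117 mm over their backs; the gripper's body (75 mm by 190 mm) begins 51 mm behind the grasp point.
Start: joints at [1.105, 0.469, -0.049, 1.532, 0.024, 1.141, -0.082], TCP at [0.286, -0.612, 0.196] pointing down, gripper open.
Joint ranges: [-2.59, 2.59], [-0.33, 1.99], [-1.39, 1.29], [0.1, 2.45], [-1.04, 4.18], [0.21, 1.99], [-2.66, 2.66]. Speed limits (rad/s): [2.57, 2.57, 3.14, 3.14, 3.14, 3.14, 3.14].

INTERFACE

Orientations are given as a unit quaternion [w, x, y, z].
In Python, from plant import status, grab_frame, camera_model, robot gives the robot as it stands. The module is installed in compiled form; this text tells all that it offers.
- The arm moves only by the shell command python3 -m handwheel 'ROWS' [OPENING]. ROWS is JSON, a list of rows, each a list of 2 entries, a list of its own where there are three numbers: the shift along the world's x, y, z in m, then the turn about the world's z in degrees. A call has 1 to 12 rows; each row shifts and turns the commanded pose from where the row before left it; what a row does not reach is not made up. A row lasts 1/8 s, in which the tool goes at most 62.5 mm and 10.7 degrees, less where a joint would pass 70% of its speed; a pose out of reach is approached as far as the arm can. A call with a gripper value outside its range is refused whole. OPENING is the finger opening in m, from 0 to 0.087, set as the call begins (- or left out, the last holds). The fingers move at their own pace and stop on an object; the grip force is fixed at half the most. Time passes only in rows, so rows that do not move let the fingers close. It gives the time, the measured TCP pose, the force, the opening and the grip force at its end, in the units of the state.
- status.read_state(): the state, without advancing time (a new reading comes with each control period).
- grab_frame(name): name is "scene" or "top" or "wrist"; returns the picture (480x640x3 uint8, red, green, blue); there is no depth.
- camera_model(name): a dict with "fx", "fy", "cx", "cy" (pixels), "xyz" and "attitude" of the camera in the world; the wrist camera has in their place "hand_eye" (4x4, takes a point from camera to tool coordinates, whose origin is the TCP and whose axes are the flange's). Camera axes: x right, y down, z forward; pixel columns grow to the right and rows downward; lengths in m; the calibration is good to about 2 mm. A picture is of the moment at which its call begins: read the wrist's pose just before it. camera_model takes no time and is no camera call.
- robot.sign_off(): hands the job in; it is judged then, once.
The state is a dict: "time": time; "qpos": joint angles; "qd": joint speeds; "joint_torque": joint torques, N m; "position": TCP position; "orientation": TCP orientation; "ft_force": force on the tool from outside, world axes, zero at the start; "wrist_torque": the same for the moment, N m; "width": finger opening in m; "finger_force": force on a finger pad.
Only numpy, scipy, OpenCV 4.12 (cv2) and the standard library are available. Lean on these libraries where they do the work, as an engineer would, in place of code of your own. Each camera call takes 0.05 s, during which the arm holds its last target. There are 200 camera calls.

## Working session

There is one attempt and no reset: what is moved stays moved. The work goes in short steps, Python scripts to look and compute and a shell command to move; the robot and the scene stay as the last step left them, time stands still between calls to the robot, and variables do not carry over. Pictures are saved under pics/ and viewed, at most 10 in all, crops included, and the job is handed in when it is done.

```bash
mkdir -p pics
python3 - <<'E'
from plant import status, grab_frame, camera_model
import cv2
for n in("scene","top"):
    cv2.imwrite(f"pics/{n}0.png",grab_frame(n)[:,:,::-1]); print(n,camera_model(n))
print(camera_model("wrist")); print(status.read_state())
E
```

```text
scene {'fx': 484.41622266920956, 'fy': 484.41622266920956, 'cx': 315.08205434901686, 'cy': 237.57901095739268, 'xyz': array([ 0.77690024, -0.41428667,  0.96814134]), 'attitude': array([-0.25383772,  0.94733237,  0.18962961, -0.04656608])}
top {'fx': 495.4232297634046, 'fy': 495.4232297634046, 'cx': 325.3258552247384, 'cy': 235.17391561346344, 'xyz': array([0.48728247, 0.04664749, 1.11822278]), 'attitude': array([-0.03110896,  0.70881529, -0.70361296,  0.03926742])}
{'fx': 331.15968440966594, 'fy': 331.15968440966594, 'cx': 319.6235244984469, 'cy': 235.3088354510454, 'hand_eye': array([[-7.36508595e-04, -9.58879332e-01, -2.83813116e-01,
         7.91262562e-02],
       [ 9.99999667e-01, -8.06150202e-04,  1.28579038e-04,
        -8.92260724e-05],
       [-3.52087783e-04, -2.83812927e-01,  9.58879606e-01,
        -1.89073201e-01],
       [ 0.00000000e+00,  0.00000000e+00,  0.00000000e+00,
         1.00000000e+00]])}
{'time': 0.1, 'qpos': array([ 1.10508274,  0.46933792, -0.04858558,  1.53354452,  0.02412283,
        1.1409533 , -0.08233385]), 'qd': array([-0.00071721, -0.00233222,  0.00109629, -0.00256485, -0.00065449,
       -0.00027775,  0.00053429]), 'joint_torque': array([ 2.41921016e-04, -5.09171104e+01, -8.15740786e-02, -2.36828256e+01,
       -6.15233229e-02,  3.44749563e-02,  6.22465723e-05]), 'position': array([ 0.28532841, -0.61111839,  0.19503246]), 'orientation': array([-7.99169006e-04,  9.76244029e-01,  2.16672355e-01, -2.18110641e-04]), 'ft_force': array([ 0.10958236,  0.50081286, -1.03234784]), 'wrist_torque': array([ 0.00584583, -0.02230269,  0.00362767]), 'finger_force': 0.0, 'width': 0.08699540429181635}
```

View pics/top0.png

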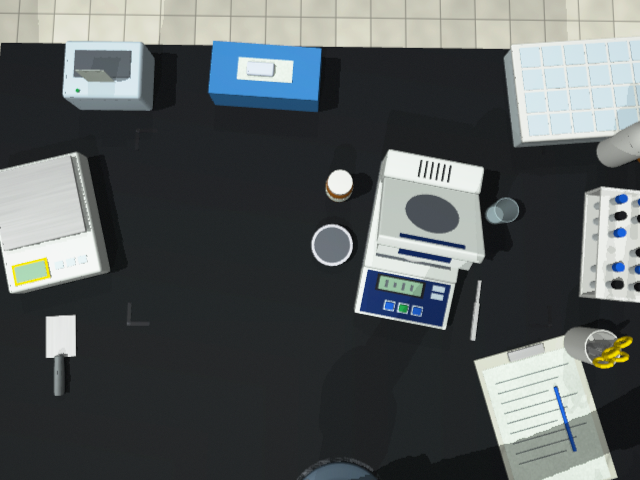

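View pics/scene0.png

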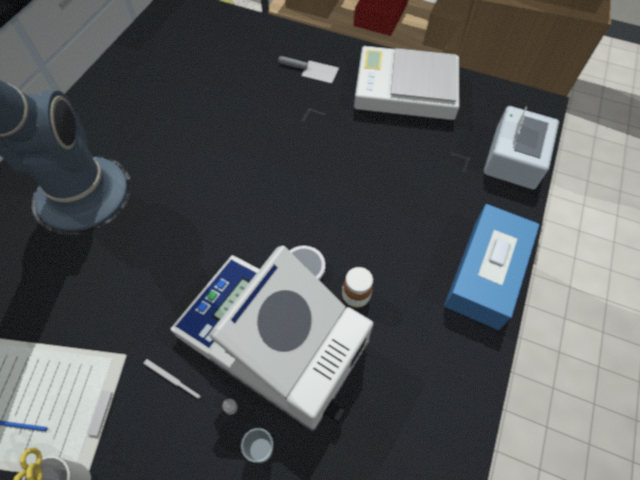

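The top picture shows the analyser with its keypad near (403,300) and the keys at about (390,306), (403,308) and (417,311). The hood is open. The jar is at (340,185), dishes (332,245), beaker (503,210) and tweezers (476,310). The scene picture shows the weight at (229,407). I'll zoom in on both to pick points.

Run:
```python
import cv2
a=cv2.imread("pics/top0.png")[140:340,340:500]; b=cv2.imread("pics/scene0.png")[235:435,160:385]
cv2.imwrite("pics/c1.png",cv2.resize(a,None,fx=3,fy=3,interpolation=cv2.INTER_CUBIC))
cv2.imwrite("pics/c2.png",cv2.resize(b,None,fx=3,fy=3,interpolation=cv2.INTER_CUBIC))
```

```text
(no output)
```

View pics/c1.png

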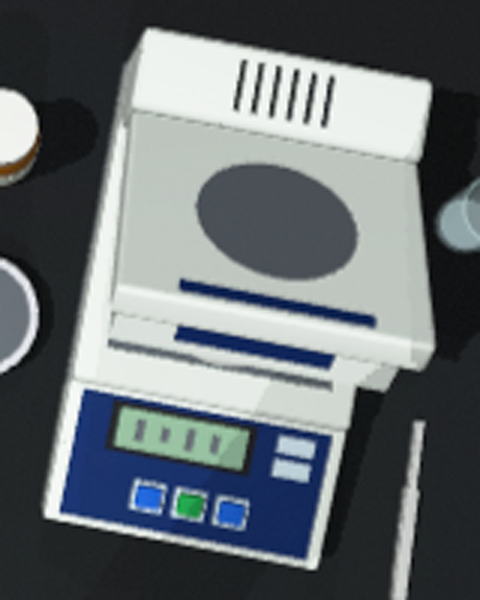

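View pics/c2.png

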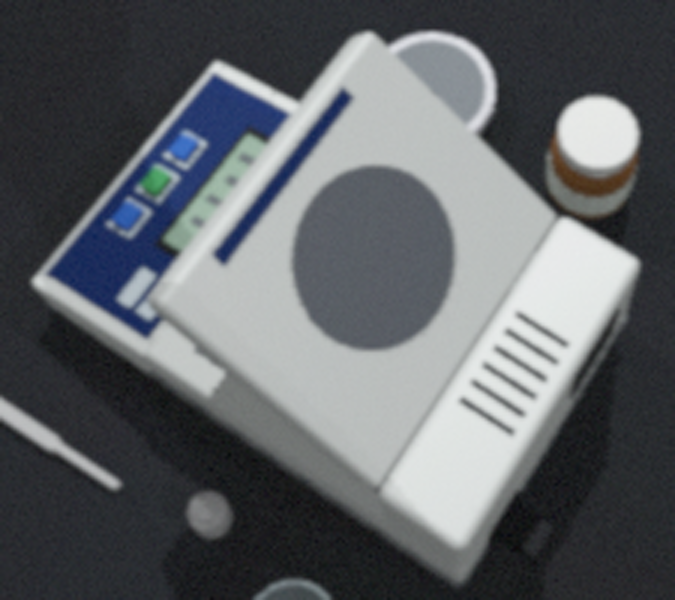

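The crops give crop-pixel positions. In the top crop the keys are at (149,498), (190,504) and (231,513), the hood's front edge runs (113,288) to (428,345), and the tower corners are clear. In the scene crop the keys are at (186,148), (157,182) and (129,217), and the hood edge runs (365,35) to (158,295).

```bash
cat > h.py <<'E'
import numpy as np
from scipy.spatial.transform import Rotation as R
from plant import camera_model
def rot(q): return R.from_quat(np.r_[q[1:],q[0]])
def proj(c,P):
    p=rot(c["attitude"]).inv().apply(np.atleast_2d(P)-c["xyz"]); return np.c_[c["fx"]*p[:,0]/p[:,2]+c["cx"],c["fy"]*p[:,1]/p[:,2]+c["cy"]]
def ray(c,uv,z):
    d=rot(c["attitude"]).apply([(uv[0]-c["cx"])/c["fx"],(uv[1]-c["cy"])/c["fy"],1]); return c["xyz"]+d*(z-c["xyz"][2])/d[2]
def world(P,x): return R.from_euler("z",x[2]).apply(np.atleast_2d(P))+[x[0],x[1],0]
def hood(y,th): # front edge top
    return [.1-.17*np.cos(th)-.015*np.sin(th),y,.125-.015*0+.015*np.cos(th)+.17*np.sin(th)]
E
python3 - <<'E'
from h import *
from scipy.optimize import least_squares
T,S=camera_model("top"),camera_model("scene")
fix=np.array([[-.148,.03,.057],[-.148,0,.057],[-.148,-.03,.057],[.107,.1,.14],[.107,-.1,.14],[.165,.1,.14],[.165,-.1,.14]])
t=np.array([(149,498),(190,504),(231,513),(133,108),(421,160),(150,30),(432,83),(113,288),(428,345)])/3+[340,140]
s=np.array([(186,148),(157,182),(129,217),(562,215),(382,488),(638,263),(462,545),(365,35),(158,295)])/3+[160,235]
def f(x):
    P=world(np.r_[fix,[hood(.098,x[3]),hood(-.098,x[3])]],x); return np.r_[proj(T,P)-t,proj(S,P)-s].ravel()
r=least_squares(f,[.5,-.15,-.1,.7],loss="soft_l1");x=r.x
print(x.round(4));print(f(x).reshape(-1,2).round(1).tolist())
for n,p in [("hood",hood(0,x[3])),("L",fix[0]),("M",fix[1]),("Rk",fix[2])]: print(n,world(p,x).round(4))
for n,uv,z in [("dishes",(332,245),.02),("jar",(340,178),.085),("beaker",(507,208),.075)]: print(n,ray(T,uv,z).round(3))
for n,uv,z in [("weight",(229,407),.03),("twA",(145,361),.005),("twB",(199,397),.005),("beaker",(258,440),.075)]: print(n,ray(S,uv,z).round(3))
E
```

```text
[ 0.5854 -0.1586 -0.1787  0.8009]
[[-0.1, -0.9], [0.1, -0.3], [0.3, -0.7], [-1.5, -1.4], [0.4, -0.4], [-2.2, -3.1], [1.1, -2.6], [1.4, -0.9], [6.8, 0.9], [-1.6, -1.0], [-1.2, -1.0], [-1.3, -1.1], [-0.3, -2.3], [-2.4, 1.7], [2.1, -1.9], [0.4, 2.7], [0.2, -8.7], [-4.4, -1.5]]
hood [[ 0.5567 -0.1534  0.2575]]
L [[ 0.445  -0.1028  0.057 ]]
M [[ 0.4397 -0.1323  0.057 ]]
Rk [[ 0.4344 -0.1618  0.057 ]]
dishes [0.575 0.019 0.02 ]
jar [0.713 0.005 0.085]
beaker [ 0.653 -0.353  0.075]
weight [ 0.569 -0.31   0.03 ]
twA [ 0.368 -0.293  0.005]
twB [ 0.501 -0.313  0.005]
beaker [ 0.65  -0.344  0.075]
```

```bash
python3 -m handwheel '[[[0,0,0.05],0],[[0,0,0.055],0],[[0.0294,0.0454,0],-3.53],[[0.0294,0.0454,0],-3.53],[[0.0294,0.0454,0],-3.53],[[0.0294,0.0454,0],-3.53],[[0.0294,0.0454,0],-3.53],[[0.0294,0.0454,0],-3.53],[[0.0294,0.0454,0],-3.53],[[0.0294,0.0454,0],-3.53],[[0.0294,0.0454,0],-3.53],[[0.0294,0.0454,0],-3.53]]' 0.045
python3 - <<'E'
from h import *
from plant import status,grab_frame
import cv2
s=status.read_state();q=rot(s["orientation"]); print(s["time"],s["position"],np.degrees(np.arctan2(*q.apply([1,0,0])[[1,0]])),s["width"],s["ft_force"])
cv2.imwrite("pics/w1.png",grab_frame("wrist")[:,:,::-1])
x=[.5854,-.1586,-.1787]
for th in np.arange(.8,-.01,-.1): print(round(th,1),world([.1-.15*np.cos(th)-.015*np.sin(th)+.0095,0,.125+.015*np.cos(th)+.15*np.sin(th)],x).round(4))
E
```

```text
time: 1.6
position: [0.5801, -0.1561, 0.3006]
orientation: [0.0, 0.996, -0.091, -0.0]
ft_force: [0.6, -0.3, -0.7]
width: 0.0448
finger_force: 0.0
1.6 [ 0.58005986 -0.15614695  0.30057465] -10.40072983562189 0.044826690862224926 [ 0.56068818 -0.28378633 -0.70345403]
0.8 [[ 0.5797 -0.1576  0.2431]]
0.7 [[ 0.5707 -0.156   0.2331]]
0.6 [[ 0.563  -0.1546  0.2221]]
0.5 [[ 0.5565 -0.1534  0.2101]]
0.4 [[ 0.5514 -0.1525  0.1972]]
0.3 [[ 0.5478 -0.1518  0.1837]]
0.2 [[ 0.5456 -0.1514  0.1695]]
0.1 [[ 0.5448 -0.1513  0.1549]]
0.0 [[ 0.5455 -0.1514  0.14  ]]
```

View pics/w1.png

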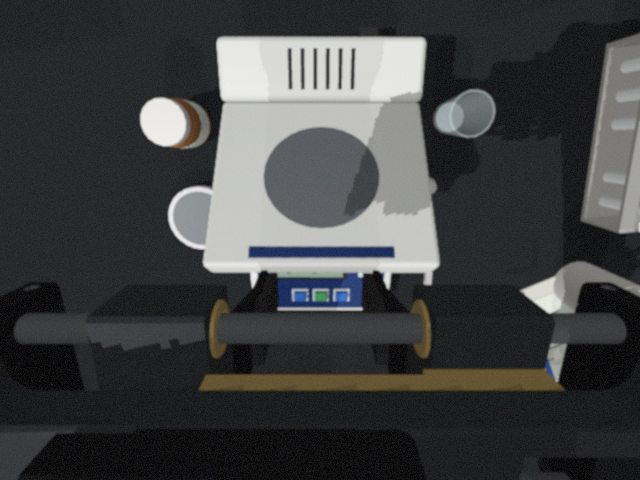

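The wrist picture shows the hood squared up with the tool. Its front edge is at row 265, columns 205 to 438, and the keys are visible at (300,296), (321,296) and (342,296). Next I'll descend and follow the hood's arc.

```bash
python3 -m handwheel '[[[0,0,-0.025],0],[[0,0,-0.025],0],[[0,0,-0.007],0],[[-0.0045,0.0008,-0.005],0],[[-0.0045,0.0008,-0.005],0],[[-0.0038,0.0007,-0.0055],0],[[-0.0038,0.0007,-0.0055],0]]'; python3 -m handwheel '[[[-0.0032,0.0006,-0.006],0],[[-0.0032,0.0006,-0.006],0]]'
```

```text
time: 2.52
position: [0.5628, -0.1546, 0.2231]
orientation: [0.0, 0.996, -0.09, 0.0]
ft_force: [0.2, 0.3, 0.4]
width: 0.0451
finger_force: 0.0
time: 2.78
position: [0.5562, -0.1533, 0.2108]
orientation: [0.0, 0.996, -0.09, -0.0]
ft_force: [-3.2, -0.1, 3.9]
width: 0.0449
finger_force: 2.0
```

```bash
python3 -m handwheel '[[[-0.0017,0.0003,-0.0043],0],[[-0.0017,0.0003,-0.0043],0],[[-0.0017,0.0003,-0.0043],0],[[-0.0012,0.0002,-0.0045],0],[[-0.0012,0.0002,-0.0045],0],[[-0.0012,0.0002,-0.0045],0],[[-0.0007,0.0001,-0.0047],0],[[-0.0007,0.0001,-0.0047],0],[[-0.0007,0.0001,-0.0047],0]]'; python3 -m handwheel '[[[-0.0002,0,-0.004],0],[[-0.0002,0,-0.004],0],[[-0.0002,0,-0.004],0],[[0,0,-0.003],0],[[0,0,-0.003],0],[[0,0,-0.003],0],[[0,0,-0.002],0]]'
```

```text
time: 3.9
position: [0.5459, -0.1516, 0.1701]
orientation: [0.0, 0.996, -0.09, 0.0]
ft_force: [-0.3, 0.8, 0.7]
width: 0.045
finger_force: 0.5
time: 4.78
position: [0.5451, -0.1516, 0.1473]
orientation: [0.0, 0.996, -0.09, -0.0]
ft_force: [-0.3, -0.2, 0.9]
width: 0.0449
finger_force: 0.4
```

```bash
python3 -m handwheel '[[[0,0,-0.002],0],[[0,0,-0.002],0],[[0,0,-0.002],0],[[0,0,0],0]]'; python3 -m handwheel '[[[0,0,-0.0015],0],[[0,0,-0.0015],0]]'
python3 - <<'E'
from plant import grab_frame
import cv2
cv2.imwrite("pics/t1.png",cv2.resize(grab_frame("scene")[235:435,160:385,::-1],None,fx=3,fy=3))
E
```

```text
time: 5.28
position: [0.5452, -0.1516, 0.1413]
orientation: [0.0, 0.996, -0.09, -0.0]
ft_force: [0.4, -0.3, 0.7]
width: 0.0452
finger_force: 0.0
time: 5.52
position: [0.5452, -0.1516, 0.1384]
orientation: [0.0, 0.996, -0.09, -0.0]
ft_force: [-0.1, 0.5, 0.7]
width: 0.0452
finger_force: 0.4
```

View pics/t1.png

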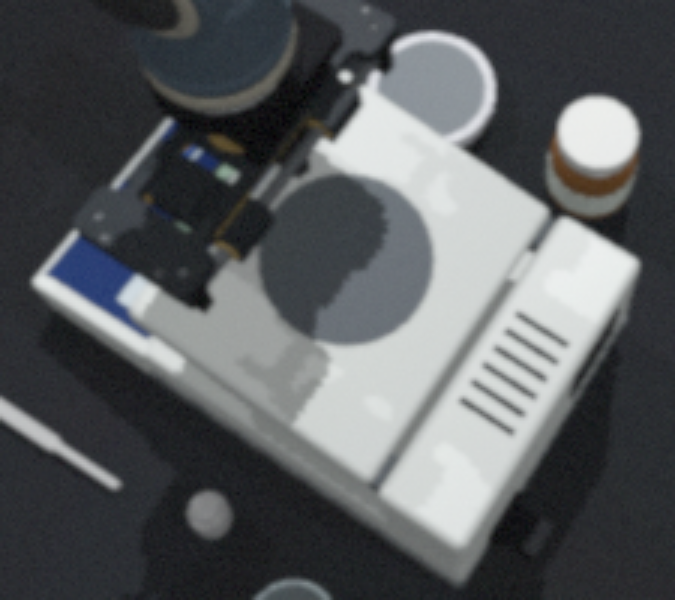

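The hood looks nearly closed. I'll keep going in small steps until there is firm contact.

```bash
python3 -m handwheel '[[[0,0,-0.001],0],[[0,0,-0.001],0]]'; python3 -m handwheel '[[[0,0,-0.001],0],[[0,0,0],0]]'
```

```text
time: 5.82
position: [0.5452, -0.1516, 0.1364]
orientation: [0.0, 0.996, -0.09, -0.0]
ft_force: [-0.6, -0.8, 0.7]
width: 0.045
finger_force: 0.4
time: 6.08
position: [0.5452, -0.1516, 0.1353]
orientation: [0.0, 0.996, -0.09, -0.0]
ft_force: [-0.4, 0.2, -0.1]
width: 0.045
finger_force: 0.1
```

Run:
```python
from h import *
from plant import grab_frame,status
import cv2
s=status.read_state();x=[.5854,-.1586,-.1787]
im=grab_frame("scene")[:,:,::-1].copy()
q=rot(s["orientation"])
a=proj(camera_model("scene"),s["position"]+q.apply([[0,.03,0],[0,-.03,0]]))
b=proj(camera_model("scene"),world([hood(.098,0),hood(-.098,0)],x))
print(a,b)
big=cv2.resize(im[235:415,160:340],None,fx=3,fy=3,interpolation=cv2.INTER_CUBIC)
for p,c in[(p,(0,0,255)) for p in a]+[(p,(0,255,0)) for p in b]: cv2.circle(big,tuple(np.int32((p-[160,235])*3+1)),3,c,-1)
w=cv2.resize(grab_frame("wrist")[200:360,200:440,::-1],None,fx=1.08,fy=3.375)[:540]
w=cv2.resize(grab_frame("wrist")[180:420,200:440,::-1],(260,260))
out=np.zeros((540,800,3),np.uint8);out[:,:540]=big;out[:260,540:]=w
cv2.imwrite("pics/t2.png",out)
```

```text
[[239.45801058 320.37202493]
 [259.09936416 294.54556044]] [[267.50276451 258.37479979]
 [202.32260695 341.72562408]]
```

View pics/t2.png

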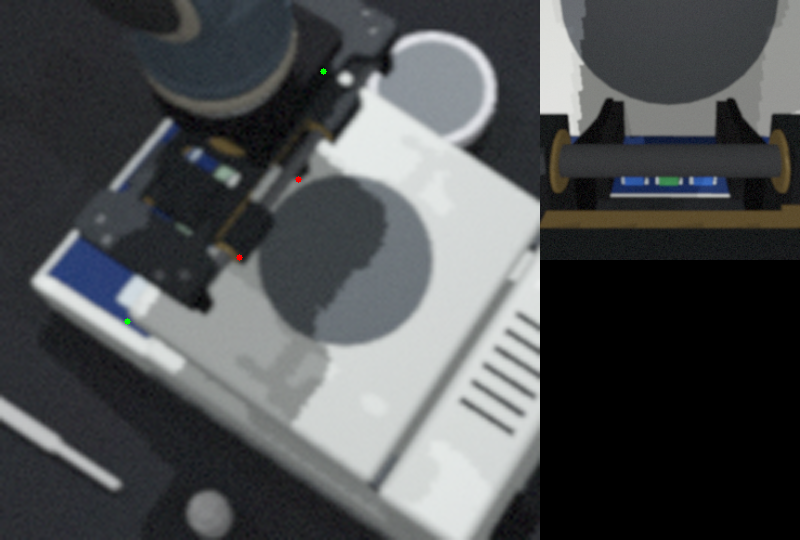

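Run:
```python
from h import *
x=[.5854,-.1586,-.1787]
def yz(c,uv,y):
    r=R.from_euler("z",-x[2]); o=r.apply(c["xyz"]-[x[0],x[1],0]); d=r.apply(rot(c["attitude"]).apply([(uv[0]-c["cx"])/c["fx"],(uv[1]-c["cy"])/c["fy"],1]))
    return (o+d*(y-o[1])/d[1]).round(3)
S,T=camera_model("scene"),camera_model("top")
o=np.array([160,235])
print("open S",yz(S,np.array([365,35])/3+o,.098),yz(S,np.array([158,295])/3+o,-.098))
print("open T",yz(T,np.array([113,288])/3+[340,140],.098),yz(T,np.array([428,345])/3+[340,140],-.098))
print("now S",yz(S,np.array([370,80])/3+o,.098),yz(S,np.array([174,330])/3+o,-.098))
def both(a,b):
    A=[];B=[]
    for c,uv in((S,a),(T,b)):
        d=rot(c["attitude"]).apply([(uv[0]-c["cx"])/c["fx"],(uv[1]-c["cy"])/c["fy"],1]);d/=np.linalg.norm(d);M=np.eye(3)-np.outer(d,d);A.append(M);B.append(M@c["xyz"])
    p=np.linalg.lstsq(np.vstack(A),np.hstack(B),rcond=None)[0]
    return R.from_euler("z",-x[2]).apply(p-[x[0],x[1],0]).round(3)
print(both(np.array([365,35])/3+o,np.array([113,288])/3+[340,140]),both(np.array([158,295])/3+o,np.array([428,345])/3+[340,140]))
for ax,az in[(-.07,.14),(-.04,.14),(-.07,.11),(-.06,.17)]:
    print(ax,az,(proj(S,world([[ax,.098,az],[ax,-.098,az]],x))-o)*3)
```

```text
open S [-0.032  0.098  0.225] [-0.018 -0.098  0.268]
open T [-0.029  0.098  0.236] [-0.025 -0.098  0.219]
now S [-0.031  0.098  0.167] [-0.021 -0.098  0.206]
[-0.029  0.097  0.23 ] [-0.028 -0.093  0.239]
-0.07 0.14 [[322.50829354  70.12439937]
 [126.96782086 320.17687224]]
-0.04 0.14 [[360.98023473  92.95551484]
 [167.39322264 347.61490951]]
-0.07 0.11 [[326.01834934  91.13130354]
 [136.62437182 335.74116073]]
-0.06 0.17 [[331.90414558  55.63115661]
 [130.48344823 312.95250276]]
```

The fit had a sign slip in the hood arc: the hood actually started near 0.61 rad. The gripper is also evidently a linkage type whose tips draw back when part open, so the tips sit higher than the TCP. In the wrist crop the hood edge is at row 306, which means the hood is nearly closed. I'll keep pressing gently until firm contact.

```bash
python3 -m handwheel '[[[0,0,-0.0015],0],[[0,0,-0.0015],0]]'; python3 -m handwheel '[[[0,0,-0.0015],0],[[0,0,-0.0015],0]]' | sed -n '2p;4p'; python3 -m handwheel '[[[0,0,-0.001],0],[[0,0,-0.001],0]]' | sed -n '2p;4p'
```

```text
time: 6.48
position: [0.5451, -0.1516, 0.1324]
orientation: [0.0, 0.996, -0.09, -0.0]
ft_force: [-0.8, -0.5, 0.5]
width: 0.0449
finger_force: 0.4
position: [0.5451, -0.1516, 0.1293]
ft_force: [-0.7, -0.9, 1.0]
position: [0.5452, -0.1516, 0.1274]
ft_force: [-1.1, -0.0, 0.6]
```

Run:
```python
from plant import grab_frame
import cv2
cv2.imwrite("pics/w2.png",cv2.resize(grab_frame("wrist")[150:400,150:490,::-1],None,fx=2.3,fy=2.3,interpolation=cv2.INTER_CUBIC))
```

```text
(no output)
```

View pics/w2.png

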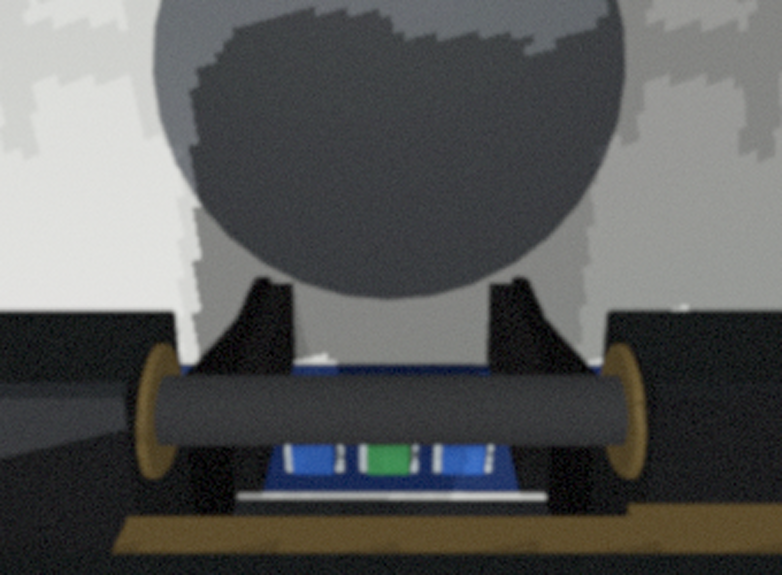

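The inner finger faces are 85 px apart for 45 mm, so the tips are at a depth of 0.175 m, about 24 mm behind the shut-finger TCP. That matches the first contact at TCP z 0.211 and puts closed contact near TCP z 0.116.

```bash
python3 -m handwheel '[[[0,0,-0.0015],0],[[0,0,-0.0015],0]]'| sed -n '2p;4p'; python3 -m handwheel '[[[0,0,-0.0015],0],[[0,0,-0.0015],0]]' | sed -n '2p;4p'; python3 -m handwheel '[[[0,0,-0.001],0],[[0,0,-0.001],0]]' | sed -n '2p;4p'; python3 -m handwheel '[[[0,0,-0.001],0],[[0,0,-0.001],0]]'
```

```text
position: [0.5452, -0.1516, 0.1244]
ft_force: [-0.2, 0.6, 0.9]
position: [0.5452, -0.1516, 0.1213]
ft_force: [-0.9, 0.5, 0.0]
position: [0.5452, -0.1516, 0.1194]
ft_force: [-0.3, -0.2, 1.6]
time: 8.02
position: [0.5452, -0.1517, 0.1174]
orientation: [0.0, 0.996, -0.09, 0.0]
ft_force: [0.2, -0.0, 1.6]
width: 0.0447
finger_force: 0.4
```

```bash
for i in 1; do :; done; python3 -m handwheel '[[[0,0,-0.001],0],[[0,0,-0.001],0]]'| sed -n '2p;4p'; python3 -m handwheel '[[[0,0,-0.001],0],[[0,0,-0.001],0]]' | sed -n '2p;4p'; python3 -m handwheel '[[[0,0,-0.001],0],[[0,0,-0.001],0]]' | sed -n '2p;4p'
```

```text
position: [0.5452, -0.1516, 0.1154]
ft_force: [-0.1, 0.8, 1.5]
position: [0.5452, -0.1516, 0.1138]
ft_force: [-2.4, 1.0, 6.9]
position: [0.5453, -0.1516, 0.1137]
ft_force: [-7.6, 2.0, 18.4]
```

The hood is firmly closed: 18 N against the stop at TCP z 0.1138, so the tips are 26 mm behind the TCP. Next I'll retreat and hover in front of the keys.

```bash
python3 -m handwheel '[[[0,0,0.01],0],[[0,0,0.03],0],[[-0.02,0.0037,0.02],0],[[-0.03,0.0055,0],0],[[-0.03,0.0055,0],0],[[-0.03,0.0055,0],0],[[0,0,0],0]]'
python3 - <<'E'
from h import *
from plant import status,grab_frame
import cv2
s=status.read_state();im=grab_frame("wrist");c=camera_model("wrist");cv2.imwrite("pics/w3.png",im[:,:,::-1])
H=np.eye(4);H[:3,:3]=rot(s["orientation"]).as_matrix();H[:3,3]=s["position"];C=H@c["hand_eye"]
h=cv2.cvtColor(im,cv2.COLOR_RGB2HSV)
def loc(uv,z):
    d=C[:3,:3]@[(uv[0]-c["cx"])/c["fx"],(uv[1]-c["cy"])/c["fy"],1]; return (C[:3,3]+d*(z-C[2,3])/d[2]).round(4)
for n,a,b in[("blue",(100,130,140),(118,255,255)),("green",(45,110,90),(85,255,255))]:
    m=cv2.inRange(h,a,b);k,_,st,ce=cv2.connectedComponentsWithStats(m)
    for i in range(1,k):
        if st[i,4]>40: print(n,st[i].tolist(),ce[i].round(1),loc(ce[i],.057))
print(s["position"],s["ft_force"])
E
```

```text
time: 9.65
position: [0.4336, -0.1313, 0.1716]
orientation: [0.0, 0.996, -0.09, -0.0]
ft_force: [0.5, -0.4, 0.2]
width: 0.0446
finger_force: 0.0
blue [279, 209, 17, 15, 238] [287.  216.4] [ 0.4466 -0.1019  0.057 ]
blue [342, 210, 18, 14, 241] [350.3 216.4] [ 0.4359 -0.1604  0.057 ]
green [311, 209, 17, 15, 233] [318.8 216.3] [ 0.4413 -0.1313  0.057 ]
[ 0.43355564 -0.1313008   0.1715731 ] [ 0.53316923 -0.42744662  0.24658737]
```

View pics/w3.png

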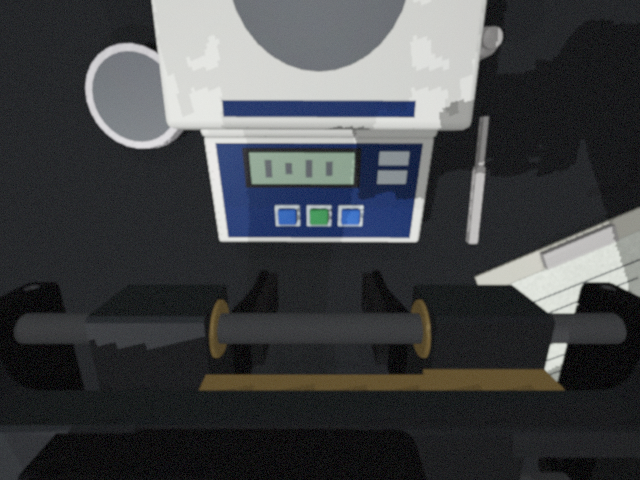

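The wrist picture shows the closed hood and, ahead of the fingers, the keys at (287,216), (319,216) and (350,216). The fingers are centred at column 318.5. The key positions agree with the fit to within 2 mm, so I'll descend to just above the keys.

```bash
python3 -m handwheel '[[[0.0024,0.0008,-0.03],0],[[0,0,-0.04],0],[[0,0,-0.035],0],[[0,0,-0.02],0],[[0,0,-0.0105],0],[[0,0,0],0],[[0,0,0],0]]'
```

```text
time: 10.58
position: [0.4387, -0.1308, 0.0367]
orientation: [0.0, 0.996, -0.09, 0.001]
ft_force: [-0.2, 0.7, -0.4]
width: 0.0451
finger_force: 0.0
```

```bash
python3 -m handwheel '[[[-0.0025,0.0004,0],0],[[0,0,0],0]]';  python3 -m handwheel '[[[0,0,-0.0025],0],[[0,0,0],0]]' | sed -n '2p;4p'
```

```text
time: 10.82
position: [0.4351, -0.1303, 0.0365]
orientation: [0.0, 0.996, -0.09, 0.0]
ft_force: [0.6, -0.6, 0.7]
width: 0.0451
finger_force: 0.0
position: [0.435, -0.1302, 0.0334]
ft_force: [0.0, 0.2, -0.1]
```

```bash
python3 -m handwheel '[[[0,0,-0.004],0],[[0,0,-0.004],0]]'
```

```text
time: 11.32
position: [0.4364, -0.1305, 0.0265]
orientation: [0.0, 0.996, -0.09, 0.001]
ft_force: [-7.0, 1.1, 41.3]
width: 0.0452
finger_force: 20.7
```

Both keys are bottomed with balanced finger loads. I'll ease off slightly and hold.

```bash
python3 -m handwheel '[[[0,0,0.0006],0],[[0,0,0],0],[[0,0,0],0]]'
```

```text
time: 11.7
position: [0.4363, -0.1305, 0.0272]
orientation: [0.0, 0.996, -0.09, 0.001]
ft_force: [-1.5, 0.0, 12.8]
width: 0.0449
finger_force: 6.4
```

```bash
Z='x'; python3 -m handwheel '[[[0,0,0],0],[[0,0,0],0],[[0,0,0],0],[[0,0,0],0],[[0,0,0],0],[[0,0,0],0],[[0,0,0],0],[[0,0,0],0],[[0,0,0],0],[[0,0,0],0],[[0,0,0],0],[[0,0,0],0]]'; python3 -m handwheel '[[[0,0,0],0],[[0,0,0],0],[[0,0,0],0],[[0,0,0],0],[[0,0,0],0],[[0,0,0],0],[[0,0,0],0],[[0,0,0],0],[[0,0,0],0],[[0,0,0],0],[[0,0,0],0],[[0,0,0],0]]';python3 -m handwheel '[[[0,0,0],0],[[0,0,0],0],[[0,0,0],0],[[0,0,0],0]]'
```

```text
time: 13.2
position: [0.4363, -0.1305, 0.0272]
orientation: [0.0, 0.996, -0.09, 0.001]
ft_force: [-2.0, -1.0, 12.8]
width: 0.0448
finger_force: 6.4
time: 14.7
position: [0.4363, -0.1305, 0.0272]
orientation: [0.0, 0.996, -0.089, 0.001]
ft_force: [-2.3, 0.2, 11.9]
width: 0.0449
finger_force: 6.4
time: 15.2
position: [0.4363, -0.1304, 0.0272]
orientation: [0.0, 0.996, -0.09, 0.001]
ft_force: [-2.2, 0.5, 13.3]
width: 0.045
finger_force: 6.4
```

```bash
python3 -m handwheel '[[[0,0,0.012],0],[[0,0,0.03],0],[[0,0,0.05],0],[[0,0,0.05],0],[[0,0,0],0],[[0,0,0],0]]'
python3 - <<'E'
from plant import grab_frame
import cv2,numpy as np
a=cv2.resize(grab_frame("wrist")[:300,60:560,::-1],(500,300)); b=grab_frame("scene")[235:475,140:400,::-1]
o=np.zeros((300,760,3),np.uint8);o[:,:500]=a;o[:240,500:]=b
cv2.imwrite("pics/f.png",o)
E
```

```text
time: 15.95
position: [0.4342, -0.1301, 0.1674]
orientation: [-0.0, 0.996, -0.09, -0.001]
ft_force: [-0.8, -0.3, -0.8]
width: 0.0452
finger_force: 0.0
```

View pics/f.png

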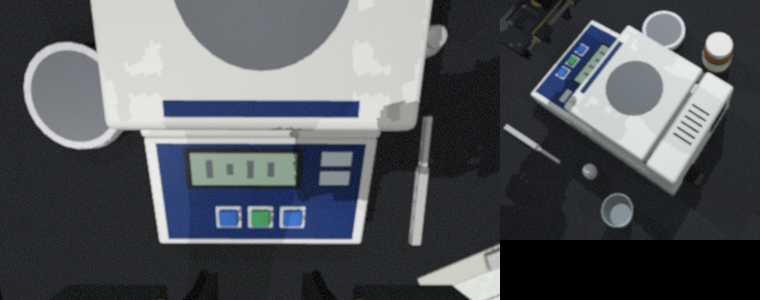

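The final picture shows the hood flat and closed, the keys up at (228,217), (261,217) and (292,217), all the loose things in place, and the arm clear.

```bash
python3 -c "
from plant import robot
print(robot.sign_off())"
```

```text
the job is handed in; nothing more can be done
None
```

I closed the hood to its stop, pressed both blue keys together and held them down for about 3.9 s, then released them and handed the job in at about 16 s; the final pictures show the loose things where they started.

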